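# Switch on the private lift with its key

## Robot

A 7-joint arm with a two-finger parallel gripper is mounted at the origin on the work surface. World frame = base frame: x ahead of the robot, y to its left, z up, the work surface at z = 0. Lengths are in m, angles in rad, forces in N, time in s.
With the tool pointing down it reaches from about 0.35 to 0.9 m from the base axis. Payload 8.1 kg.
Tool frame: the origin (TCP) lies midway between the tips of the shut fingers; the grasp point (between the pads) lies 19 mm behind it; z points along the fingers, y is the direction in which the jaws open and shut (so a half turn about z gives the same grasp; the last joint's range is limited). The gripper opens to 92 mm and grips with 3 to 60 N. Pads are 19 mm wide; open, the fingers measure 130 mm over their backs; the gripper's body (75 mm by 190 mm) begins 47 mm behind the grasp point.
Start: joints at [1.222, 0.434, 0.025, 1.573, -0.012, 1.134, -0.075], TCP at [0.152, -0.606, 0.227] pointing down, gripper open.
Joint ranges: [-2.62, 2.62], [-0.44, 2.09], [-1.27, 1.32], [0.08, 2.57], [-1.32, 4.46], [0.12, 2], [-2.74, 2.74]. Speed limits (rad/s): [2.22, 2.22, 3.01, 3.01, 3.14, 3.14, 3.14].

## Interface

Orientations are given as a rotation vector (axis times angle).
In Python, from cell import arm gives the robot as it stands. The module is installed in compiled form; this text tells all that it offers.
- The arm moves only by the tool jog_arm, never from a script. Its argument "increments" is a list of rows, each an object with "slide": the shift along the tool's x, y, z in mm, a list of three; "roll": the turn about the tool's z in rad; "gripper": the opening, from 0 (shut) to 1 (fully open). In form: [{"slide": [x, y, z], "roll": roll, "gripper": gripper}, ...]. A call has exactly 10 rows; each row is the pose to reach, as a shift and turn from the pose commanded when the call began, along the tool's axes at that moment; what a row does not reach only later rows make up. A row lasts 1/12 s, in which the tool goes at most 41.7 mm and 7.16 degrees, less where a joint would pass 70% of its speed; a pose out of reach is approached as far as the arm can. A call with a gripper value outside its range is refused whole. The fingers move at their own pace and stop on an object; "newtons" is the grip in N (left out, the last holds). Time passes only in rows, so rows that repeat a pose let the fingers close, or fill a call up. It gives the time, the measured TCP pose, the force and the opening at its end, in the units of the state.
- arm.observe(): the state, without advancing time (a new reading comes with each control period).
- arm.get_image(name): name is "scene" or "side" or "wrist"; returns a dict with "frame" (384x512x3 uint8, blue, green, red), "depth" (384x512 float32, m along the optical axis (not along the pixel's ray), 0 where there is no reading), "intrinsics" (3x3 intrinsics, pixels), "R" (3x3) and "t" (3): a world point X has camera coordinates R X + t; the wrist camera has in their place "hand_eye" (4x4, takes a point from camera to tool coordinates, whose origin is the TCP and whose axes are the flange's). Camera axes: x right, y down, z forward; pixel columns grow to the right and rows downward; lengths in m; the calibration is good to about 2 mm. A picture is of the moment at which its call begins: read the wrist's pose just before it.
- arm.sign_off(): hands the job in, once; it reports no verdict.
The state is a dict: "clock": time; "joints": joint angles; "dq": joint speeds; "joint_efforts": joint torques, N m; "position": TCP position; "ee_rot": TCP orientation; "force": force on the tool from outside, world axes, zero at the start; "ft_torque": the same for the moment, N m; "width": opening from 0.0 (shut) to 1.0 (fully open).
Only numpy, scipy, OpenCV 4.12 (cv2) and the standard library are available. Lean on these libraries where they do the work, as an engineer would, in place of code of your own. Each camera call takes 0.05 s, during which the arm holds its last target.

## Task

Take the bar-headed lift key out of the cork key stand, push its flat blade fully down into the slot of the lift's key switch, and only then turn it clockwise (seen from above) as far as it goes. Leave the key standing in the switch, and leave the round-headed key in the stand.

Things in the scene. Friction and masses are not known exactly. Their poses are not given: they have to be found in the camera images.
- bar_key_head (a point): Lift key, loose, 60 g, upright in either pocket of the cork stand (60x150 mm, 35 high). Head: black bar 40 long, 12 thick, 30 high; below it a flat steel blade 18x7, 45 long. Point: head centre, 60 above the foot. x along the bar's and blade's long side, y across the thickness, z up; half turn alike. 25 deep in its pocket, 1 play each side, pull straight up; 20 of bare blade shows.
- lock_slot (a point): Slot in a steel cylinder (54 mm across) turning in a fixed aluminium box (120x120, 42 high). Point: centre of its mouth, on the vertical turning axis, 50 above the credenza. x along the slot, turns with it; z up. Funnel 32x21 narrows in 8 to a slot 22x11, floor 34 below the mouth. Key fits both ways round; fully down, its head centre is 26 above this point. Blade has turning play of 0.23 rad.
- lock_cylinder (a joint): Turn of the switch cylinder, rad, growing clockwise seen from above; starts between 0 and 0.2 (off), has a hard stop at 1.05 (on). Friction about 0.04 N m, no spring: it stays where it is left.
- round_key_head (a point): Another key, to be left alone, in the other pocket of the stand (pockets 90 mm apart along its long side): same blade, but its black head is a round upright cylinder 28 mm across, 22 high (a circle seen from above). Point: centre of its head.

How it is judged:
On the way, in this order (a step that is already met when the one before it is completed fails the run):
1. the lift key's blade is down in the slot (foot within about 10 mm of the floor), the cylinder not yet turned past 0.5 rad (horizontal distance between bar_key_head and lock_slot below 0.015 m and z of bar_key_head in the frame of lock_slot below 0.036 m and angle between the x axis of bar_key_head and the x axis of lock_slot, either way round below 0.4 rad and value of joint lock_cylinder below 0.5 rad), for 0.2 s.
2. the cylinder is turned clockwise to on, with the key in it (value of joint lock_cylinder above 0.87 rad and horizontal distance between bar_key_head and lock_slot below 0.015 m and z of bar_key_head in the frame of lock_slot below 0.04 m), for 0.2 s.
At the end, for the whole second after the job is handed in: The switch cylinder rests turned to on (joint above 0.87 rad of 1.05), the lift key stands in its slot (head centre within 18 mm of the turning axis and under 36 mm above the mouth, tilted less than 0.3 rad), and the round-headed key is still in its pocket (within 20 mm of its start) (value of joint lock_cylinder above 0.87 rad and velocity of joint lock_cylinder between -0.1 and 0.1 rad/s and horizontal distance between bar_key_head and lock_slot below 0.018 m and z of bar_key_head in the frame of lock_slot below 0.036 m and angle between bar_key_head's own z axis and vertical below 0.3 rad and distance of round_key_head from where it was at the start of the episode below 0.02 m); the robot touches nothing.
It fails at once if the round-headed key is taken from its pocket (distance of round_key_head from where it was at the start of the episode above 0.02 m).
It also fails if it takes over 48 s, if anything falls off the work surface, if the arm or the gripper's body presses on something with over 40 N, if the wrist force passes 120 N, or if a joint passes its speed limit or range.

## Working session

There is one attempt and no reset: what is moved stays moved. The work goes in short steps, Python scripts to look and compute and a tool call to move; the robot and the scene stay as the last step left them, time stands still between calls to the robot, and variables do not carry over. Pictures are saved under pics/ and viewed, and the job is handed in when it is done.

Besides the shell and the picture viewer there is one more tool, called after "Call:" in YAML: its name, and indented under it one key for each argument. jog_arm: Moves the arm, as the interface text tells. Its arguments: {"type":"object","properties":{"increments":{"type":"array"},"newtons":{"type":"number"}},"required":["increments"]}

```bash
mkdir -p pics; python3 - <<'E'
from cell import arm
import cv2,numpy as np
print(arm.observe())
for n in ["scene","side","wrist"]:
    im=arm.get_image(n); cv2.imwrite(f"pics/{n}0.png",im["frame"])
    np.savez(f"{n}0.npz",**im)
    print(n,im["intrinsics"].tolist(),{k:np.round(v,3).tolist() for k,v in im.items() if k in("R","t","hand_eye")})
print(arm.observe()["clock"])
E
```

```text
{'clock': 0.0, 'joints': array([ 1.22238486,  0.43520608,  0.02496939,  1.57409964, -0.01158202,
        1.13398621, -0.07509006]), 'dq': array([ 2.02296027e-04,  9.75311897e-04, -1.61576898e-03,  3.24543688e-04,
        1.71996129e-03,  1.68642624e-03,  6.14409243e-05]), 'joint_efforts': array([ 1.71924949e-04, -6.67861605e+01,  9.84738618e-01, -3.14463115e+01,
       -6.06053369e-02,  4.26781364e-02,  1.78539872e-04]), 'position': array([ 0.15190655, -0.605734  ,  0.22595445]), 'ee_rot': array([-3.11639912e+00, -3.84886115e-01,  5.40340550e-04]), 'force': array([-0.15262787, -0.29815679,  0.13939876]), 'ft_torque': array([ 0.05492593, -0.05529153,  0.016025  ]), 'width': 0.9981277821943032}
scene [[374.63196266002416, 0.0, 264.0240711393174], [0.0, 374.63196266002416, 192.96622411902987], [0.0, 0.0, 1.0]] {'R': [[-0.062, 0.998, 0.014], [0.847, 0.06, -0.529], [-0.528, -0.021, -0.849]], 't': [0.031, -0.416, 1.038]}
side [[430.41518592705705, 0.0, 250.95100363802257], [0.0, 430.41518592705705, 195.0264376264989], [0.0, 0.0, 1.0]] {'R': [[0.815, -0.58, 0.015], [-0.274, -0.407, -0.871], [0.511, 0.705, -0.491]], 't': [-0.446, 0.197, 0.524]}
wrist [[265.92549633003597, 0.0, 251.17126455677584], [0.0, 265.92549633003597, 194.07825456281492], [0.0, 0.0, 1.0]] {'hand_eye': [[-0.0, -0.96, -0.279, 0.077], [1.0, -0.0, -0.0, -0.0], [0.0, -0.279, 0.96, -0.158], [0.0, 0.0, 0.0, 1.0]]}
0.15
```

View pics/scene0.png

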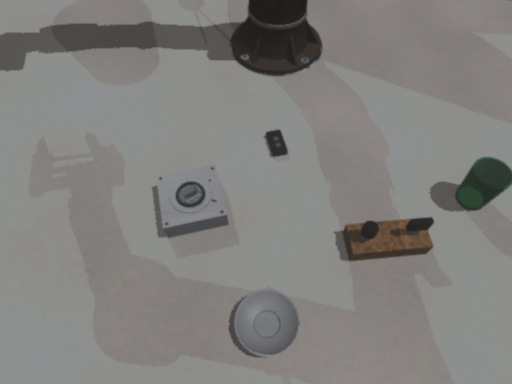

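View pics/side0.png

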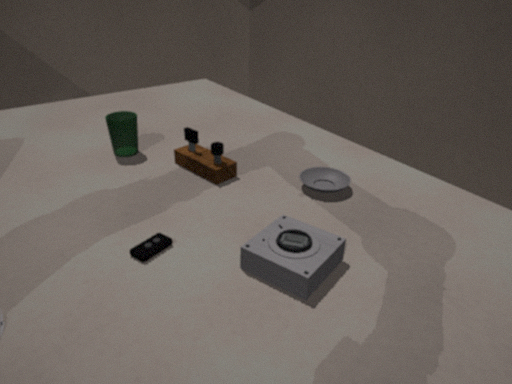

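View pics/wrist0.png

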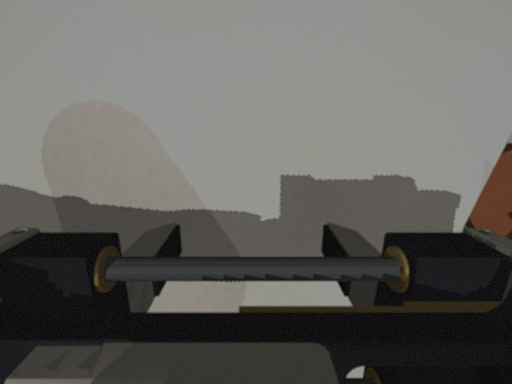

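The scene view shows the lock at about (190,195). The stand is at (388,238), with the round key at (370,230) and the bar key at (420,224). In the side view the bar head is at (191,135). I'll take a rough estimate from depth and masks.

```bash
cat > h.py <<'E'
import numpy as np,cv2
from scipy.spatial.transform import Rotation as Ro
def cloud(im):
    d=im["depth"];K=im["intrinsics"];v,u=np.mgrid[:d.shape[0],:d.shape[1]]
    P=np.stack([(u-K[0,2])/K[0,0]*d,(v-K[1,2])/K[1,1]*d,d],-1)
    return (P-im["t"])@im["R"]
def toplane(im,px,z):
    K=im["intrinsics"];px=np.atleast_2d(px).astype(float)
    r=np.c_[(px[:,0]-K[0,2])/K[0,0],(px[:,1]-K[1,2])/K[1,1],np.ones(len(px))]
    if "R" in im: R,t=im["R"],im["t"]
    else: R,t=im["Rw"],im["tw"]
    d=r@R; c=-R.T@t
    return c+d*((z-c[2])/d[:,2])[:,None]
E
python3 - <<'E'
from h import *
for n,boxes in (("scene",dict(stand=(335,205,440,265),lock=(150,160,235,240))),("side",dict(stand=(170,120,240,185),lock=(235,210,350,305)))):
    im=dict(np.load(n+"0.npz"));W=cloud(im);f=im["frame"].astype(int)
    for k,(a,b,c,d) in boxes.items():
        s=np.zeros(f.shape[:2],bool);s[b:d,a:c]=1
        s&=im["depth"]>0
        if k=="stand":
            t=s&(abs(W[...,2]-.035)<.006)&(f[...,2]-f[...,0]>25)
            print(n,k,cv2.minAreaRect(W[t][:,:2].astype(np.float32)),t.sum())
            hd=s&(W[...,2]>.058)
            nb,lab,st,ce=cv2.connectedComponentsWithStats(hd.astype(np.uint8))
            for i in range(1,nb):
                if st[i,4]>15:
                    P=W[lab==i]; print('head',st[i],ce[i],P.min(0),P.max(0),P.mean(0), cv2.minAreaRect(P[:,:2].astype(np.float32)))
        else:
            t=s&(abs(W[...,2]-.042)<.004); print(n,k,cv2.minAreaRect(W[t][:,:2].astype(np.float32)),t.sum())
            t=s&(abs(W[...,2]-.05)<.004);print('cyl',cv2.minEnclosingCircle(W[t][:,:2].astype(np.float32)),W[t].mean(0),t.sum())
    a,b,c,d=boxes["stand"]; cv2.imwrite(f"pics/{n}_st.png",cv2.resize(im["frame"][b:d,a:c],None,fx=6,fy=6))
    a,b,c,d=boxes["lock"]; cv2.imwrite(f"pics/{n}_lk.png",cv2.resize(im["frame"][b:d,a:c],None,fx=6,fy=6))
E
```

```text
scene stand ((0.5871583223342896, 0.23668617010116577), (0.06048693507909775, 0.14923623204231262), 9.612067222595215) 1622
head [406 217  29  14 290] [419.9137931  223.13448276] [0.5713118  0.26075246 0.05809767] [0.58784654 0.30140206 0.08714805] [0.58165523 0.27892649 0.07652987] ((0.579232394695282, 0.2809373438358307), (0.012496843002736568, 0.04024862125515938), 7.80223274230957)
head [362 220  17  18 242] [370.00413223 228.61157025] [0.58055821 0.17872441 0.05873965] [0.60830721 0.20501941 0.07878028] [0.59677659 0.19089051 0.07324724] ((0.5942359566688538, 0.19216790795326233), (0.026734286919236183, 0.02678486704826355), 8.855694770812988)
scene lock ((0.528583288192749, -0.14171504974365234), (0.12329576909542084, 0.12003830820322037), 18.01665496826172) 2948
cyl ((0.5266870260238647, -0.14540986716747284), 0.0317976176738739) [ 0.52933105 -0.14122129  0.04836009] 310
side stand ((0.5834313631057739, 0.23516729474067688), (0.06208164617419243, 0.1524394005537033), 9.466144561767578) 655
head [183 128  15  15 173] [190.46820809 134.9132948 ] [0.56654317 0.25860605 0.05801881] [0.58478145 0.29843783 0.08467232] [0.57381581 0.27484259 0.07282142] ((0.5753835439682007, 0.27875739336013794), (0.012760857120156288, 0.04096296802163124), 10.741965293884277)
head [210 142  13  13 142] [216.14788732 148.02112676] [0.57663928 0.17670334 0.05802072] [0.6014949  0.2025914  0.07668449] [0.58730208 0.18564534 0.0693893 ] ((0.589062511920929, 0.189549058675766), (0.024837490171194077, 0.02587260864675045), 0.7176637649536133)
side lock ((0.5264768004417419, -0.14276599884033203), (0.12308111041784286, 0.12134505063295364), 17.82476806640625) 3257
cyl ((0.5269632935523987, -0.14376628398895264), 0.028008414432406425) [ 0.5248295  -0.14439443  0.04780597] 349
```

View pics/scene_lk.png

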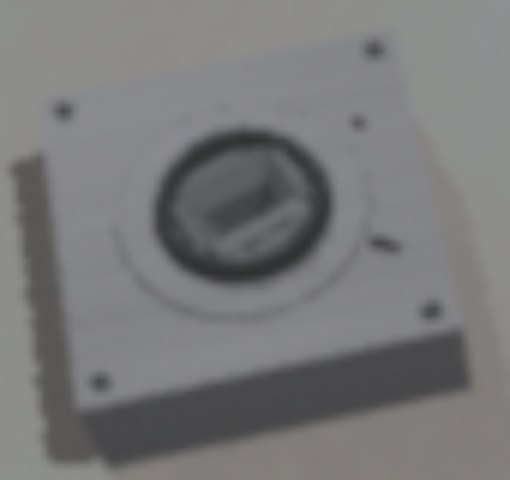

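View pics/side_lk.png

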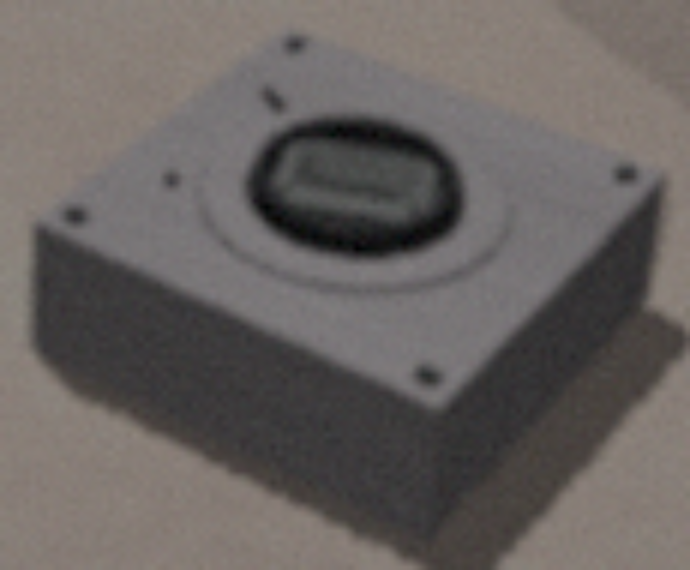

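```bash
cat >> h.py <<'E'
def plan(s,pos,yyaw):
    R=Ro.from_rotvec(s["ee_rot"]).as_matrix()
    d=R.T@(np.array(pos)-s["position"])*1000
    cy=np.arctan2(R[1,1],R[0,1]); dy=(yyaw-cy+np.pi)%(2*np.pi)-np.pi
    print("slide",np.round(d,1),"roll",round(-dy,3),"cur yyaw deg",round(np.degrees(cy),2),"tilt",np.round(R[:,2],4),"t",s["clock"],"w",s["width"])
E
python3 - <<'E'
from h import *
from cell import arm
im=dict(np.load("scene0.npz"));print(toplane(im,[190.5,194.2],.05),toplane(im,[[184,197],[196,191]],.05))
im=dict(np.load("side0.npz"));print(toplane(im,[235+355/6,210+187/6],.05))
plan(arm.observe(),[.519,-.172,.226],np.radians(-15))
E
```

```text
[[ 0.53464084 -0.13946921  0.05      ]] [[ 0.541711   -0.15072791  0.05      ]
 [ 0.52673595 -0.13015219  0.05      ]]
[[ 0.5218594  -0.14965471  0.05      ]]
slide [ 4.616e+02 -3.316e+02  4.000e-01] roll -1.063 cur yyaw deg -75.92 tilt [-4.0e-04  1.1e-03 -1.0e+00] t 0.15 w 1.0027947945263098
```

Call:
jog_arm:
  increments:
    - {"slide": [33,-24,0],"roll": -0.1,"gripper": 1}
    - {"slide": [66,-48,0],"roll": -0.2,"gripper": 1}
    - {"slide": [99,-71,0],"roll": -0.3,"gripper": 1}
    - {"slide": [132,-95,0],"roll": -0.4,"gripper": 1}
    - {"slide": [165,-119,0],"roll": -0.5,"gripper": 1}
    - {"slide": [198,-142,0],"roll": -0.6,"gripper": 1}
    - {"slide": [231,-166,0],"roll": -0.7,"gripper": 1}
    - {"slide": [264,-190,0],"roll": -0.8,"gripper": 1}
    - {"slide": [297,-213,0],"roll": -0.9,"gripper": 1}
    - {"slide": [330,-237,0],"roll": -1.0,"gripper": 1}

```text
clock: 0.98
position: [0.4153, -0.2945, 0.2268]
ee_rot: [2.547, 1.838, -0.0]
force: [0.8, -0.4, -0.1]
width: 1.001
```

```bash
python3 - <<'E'
from h import *
from cell import arm
s=arm.observe();print(s["position"],s["joints"].round(3))
plan(s,[.519,-.172,.226],np.radians(-15))
E
```

```text
[ 0.41528138 -0.29449357  0.22679283] [ 0.791  0.274 -0.347  1.829  0.106  1.057  0.083]
slide [148.9  59.9   0.8] roll -0.059 cur yyaw deg -18.36 tilt [ 0.e+00 -3.e-04 -1.e+00] t 0.9833 w 1.000607918308392
```

Call:
jog_arm:
  increments:
    - {"slide": [30,12,0],"roll": -0.06,"gripper": 1}
    - {"slide": [60,24,0],"roll": -0.06,"gripper": 1}
    - {"slide": [90,36,0],"roll": -0.06,"gripper": 1}
    - {"slide": [120,48,0],"roll": -0.06,"gripper": 1}
    - {"slide": [140,56,0],"roll": -0.06,"gripper": 1}
    - {"slide": [145,58,0],"roll": -0.06,"gripper": 1}
    - {"slide": [145,58,0],"roll": -0.06,"gripper": 1}
    - {"slide": [145,58,0],"roll": -0.06,"gripper": 1}
    - {"slide": [145,58,0],"roll": -0.06,"gripper": 1}
    - {"slide": [145,58,0],"roll": -0.06,"gripper": 1}

```text
clock: 1.82
position: [0.5148, -0.1789, 0.2267]
ee_rot: [2.498, 1.905, -0.001]
force: [0.1, 0.1, -0.5]
width: 0.998
```

```bash
cat >> h.py <<'E'
def wrist(arm,name):
    s=arm.observe(); im=arm.get_image("wrist")
    H=im["hand_eye"];T=np.eye(4);T[:3,:3]=Ro.from_rotvec(s["ee_rot"]).as_matrix();T[:3,3]=s["position"]
    C=T@H; im["Rw"]=C[:3,:3].T; im["tw"]=-C[:3,:3].T@C[:3,3]
    cv2.imwrite(f"pics/{name}.png",im["frame"]);np.savez(name+".npz",**im)
    print("pos",s["position"],"clock",s["clock"]);return im
E
python3 - <<'E'
from h import *
from cell import arm
wrist(arm,"w1")
E
```

```text
pos [ 0.51482077 -0.17886361  0.2266522 ] clock 1.8167
```

View pics/w1.png

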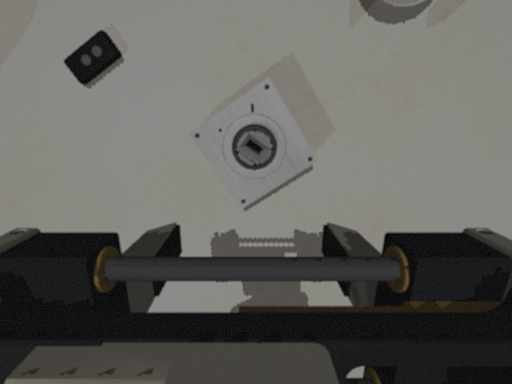

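The wrist view shows the lock with its ring centred at about (254,146), screws at (197,135), (267,87), (310,159) and (243,201), and the funnel at (255,147).

```bash
python3 - <<'E'
from h import *
im=dict(np.load("w1.npz"))
sc=toplane(im,[[197,135],[267,87],[310,159],[243,201]],.042);print(sc.round(4),sc.mean(0))
g=cv2.cvtColor(im["frame"],cv2.COLOR_BGR2GRAY)
# rectified top-down patch on z=.05: 0.25mm/px
K=im["intrinsics"];c0=np.array([.527,-.143]);N=280;m=.00025
def rect(z):
    j,i=np.mgrid[:N,:N];X=np.stack([c0[0]+(j-N/2)*m,c0[1]+(i-N/2)*m,np.full(i.shape,z)],-1)
    P=X@im["Rw"].T+im["tw"]
    return cv2.remap(g,(P[...,0]/P[...,2]*K[0,0]+K[0,2]).astype(np.float32),(P[...,1]/P[...,2]*K[1,1]+K[1,2]).astype(np.float32),cv2.INTER_CUBIC)
r=rect(.05);cv2.imwrite("pics/w1r.png",cv2.resize(cv2.normalize(r,None,0,255,cv2.NORM_MINMAX),None,fx=2,fy=2))
crop=g[110:185,215:300];print(np.unravel_index(crop.argmin(),crop.shape))
E
```

```text
[[ 0.4646 -0.1088  0.042 ]
 [ 0.5636 -0.0775  0.042 ]
 [ 0.5957 -0.1762  0.042 ]
 [ 0.4967 -0.2081  0.042 ]] [ 0.53015475 -0.14263845  0.042     ]
(np.int64(34), np.int64(38))
```

View pics/w1r.png

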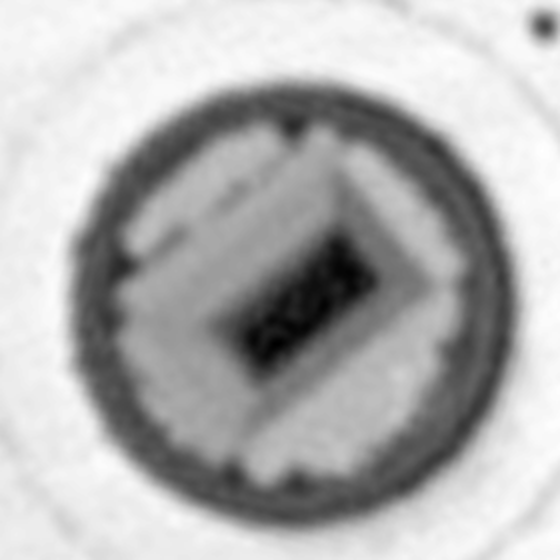

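```bash
python3 - <<'E'
from h import *
r=cv2.imread("pics/w1r.png",0)
def rep(mask,name):
    cs,_=cv2.findContours(mask.astype(np.uint8),cv2.RETR_EXTERNAL,cv2.CHAIN_APPROX_NONE)
    c=max(cs,key=cv2.contourArea);(cx,cy),(w,h),a=cv2.minAreaRect(c)
    b=cv2.boxPoints(((cx,cy),(w,h),a));e=[b[1]-b[0],b[2]-b[1]];e=max(e,key=np.linalg.norm)
    yaw=np.degrees(np.arctan2(e[0],e[1]))%180  # world: x=row,y=col
    print(name,"centre",.527+(cy-280)*.000125,-.143+(cx-280)*.000125,"size mm",w*.125,h*.125,"yaw",yaw)
z=np.zeros(r.shape,bool);z[150:460,150:460]=1
for t in(40,60,80):rep((r<t)&z,t)
for t in(150,180,210):
  cs,_=cv2.findContours((r<t).astype(np.uint8),cv2.RETR_EXTERNAL,cv2.CHAIN_APPROX_NONE);c=max(cs,key=cv2.contourArea)
  (cx,cy),ax,_=cv2.fitEllipse(c);print("ring",.527+(cy-280)*.000125,-.143+(cx-280)*.000125,np.array(ax)*.125)
E
```

```text
40 centre 0.5302828025817872 -0.14006108856201172 size mm 7.0966973304748535 17.993995666503906 yaw 132.2737
60 centre 0.5300208282470703 -0.1403066291809082 size mm 8.117270469665527 19.029499053955078 yaw 129.36932
80 centre 0.5302621765136719 -0.1401837921142578 size mm 9.096757888793945 20.361154556274414 yaw 131.56012
ring 0.5302279434204101 -0.14122802352905273 [55.51575089 55.67561722]
ring 0.5302745094299317 -0.14122290802001952 [56.4539032  56.78281784]
ring 0.5304749717712403 -0.14110396957397459 [57.47703171 58.55232239]
```

```bash
python3 - <<'E'
from h import *
from cell import arm
plan(arm.observe(),[.582,.25,.20],np.radians(9.5))
E
```

```text
slide [431.2 -48.6  26.4] roll -0.433 cur yyaw deg -15.32 tilt [-4.e-04 -6.e-04 -1.e+00] t 1.8667 w 1.000673758628714
```

Call:
jog_arm:
  increments:
    - {"slide": [36,-4,2],"roll": -0.05,"gripper": 1}
    - {"slide": [72,-8,4],"roll": -0.1,"gripper": 1}
    - {"slide": [108,-12,6],"roll": -0.15,"gripper": 1}
    - {"slide": [144,-16,8],"roll": -0.2,"gripper": 1}
    - {"slide": [180,-20,10],"roll": -0.25,"gripper": 1}
    - {"slide": [216,-24,12],"roll": -0.3,"gripper": 1}
    - {"slide": [252,-28,15],"roll": -0.35,"gripper": 1}
    - {"slide": [288,-33,18],"roll": -0.4,"gripper": 1}
    - {"slide": [324,-37,21],"roll": -0.433,"gripper": 1}
    - {"slide": [360,-41,24],"roll": -0.433,"gripper": 1}

```text
clock: 2.7
position: [0.5708, 0.1814, 0.2026]
ee_rot: [2.026, 2.4, -0.0]
force: [2.4, -0.8, 0.3]
width: 0.998
```

```bash
python3 - <<'E'
from h import *
from cell import arm
plan(arm.observe(),[.582,.25,.20],np.radians(9.5))
E
```

```text
slide [65.7 22.6  2.6] roll 0.003 cur yyaw deg 9.65 tilt [ 2.e-04 -6.e-04 -1.e+00] t 2.7 w 0.9976133883826618
```

Call:
jog_arm:
  increments:
    - {"slide": [25,8,1],"roll": 0,"gripper": 1}
    - {"slide": [45,15,2],"roll": 0,"gripper": 1}
    - {"slide": [60,20,2],"roll": 0,"gripper": 1}
    - {"slide": [65,22,2],"roll": 0,"gripper": 1}
    - {"slide": [65,22,2],"roll": 0,"gripper": 1}
    - {"slide": [65,22,2],"roll": 0,"gripper": 1}
    - {"slide": [65,22,2],"roll": 0,"gripper": 1}
    - {"slide": [65,22,2],"roll": 0,"gripper": 1}
    - {"slide": [65,22,2],"roll": 0,"gripper": 1}
    - {"slide": [65,22,2],"roll": 0,"gripper": 1}

```text
clock: 3.53
position: [0.5815, 0.2478, 0.2009]
ee_rot: [2.028, 2.398, -0.0]
force: [-1.0, 0.4, -1.3]
width: 1.0
```

```bash
python3 - <<'E'
from h import *
from cell import arm
wrist(arm,"w2")
E
```

```text
pos [0.5815442  0.24783202 0.20085881] clock 3.5333
```

View pics/w2.png

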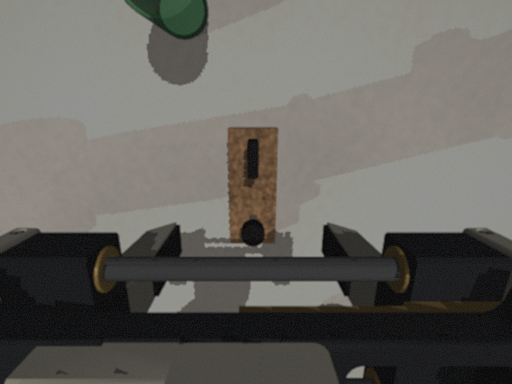

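The wrist view shows the bar head at about (253,158) and the round head at (253,233), both on the stand axis, which is vertical in the image.

```bash
python3 - <<'E'
from h import *
im=dict(np.load("w2.npz"));f=im["frame"].max(2)
m=np.zeros(f.shape,np.uint8);m[128:192,236:272]=(f[128:192,236:272]<45)
nb,lab,st,ce=cv2.connectedComponentsWithStats(m);i=1+st[1:,4].argmax();print(st[i],ce[i])
c=np.argwhere(lab==i)[:,::-1].astype(np.float32);r=cv2.minAreaRect(c);print(r)
for z in(.070,.085):
  b=toplane(im,cv2.boxPoints(r),z);print(z,b.round(4).tolist(),b.mean(0))
# head top face by depth
K=im["intrinsics"];d=im["depth"];v,u=np.nonzero(lab==i);D=d[v,u];P=np.c_[(u-K[0,2])/K[0,0]*D,(v-K[1,2])/K[1,1]*D,D]
W=(P-im["tw"])@im["Rw"];t=W[(W[:,2]>.08)&(W[:,2]<.095)]
print(len(t),t.mean(0),cv2.minAreaRect(t[:,:2].astype(np.float32)))
t3=cv2.PCACompute(t[:,:2].astype(np.float32),None)[1];print(np.degrees(np.arctan2(t3[0,1],t3[0,0]))%180)
E
```

```text
[247 139  11  40 415] [252.16385542 158.77831325]
((252.0, 158.5), (39.0, 10.0), 90.0)
0.07 [[0.57, 0.2997, 0.07], [0.5805, 0.3015, 0.07], [0.5878, 0.2596, 0.07], [0.5769, 0.2577, 0.07]] [0.57880454 0.27963219 0.07      ]
0.085 [[0.57, 0.301, 0.085], [0.58, 0.3026, 0.085], [0.5869, 0.2629, 0.085], [0.5765, 0.2611, 0.085]] [0.57834262 0.28190404 0.085     ]
373 [0.57890904 0.28151228 0.08474861] ((0.5791271924972534, 0.2808508276939392), (0.009490793570876122, 0.03863587602972984), 9.358707427978516)
99.35604
```

```bash
python3 - <<'E'
from h import *
from cell import arm
plan(arm.observe(),[.5788,.2812,.054],np.radians(9.4))
E
```

```text
slide [ 33.2   2.8 146.8] roll 0.003 cur yyaw deg 9.58 tilt [ 3.e-04 -2.e-04 -1.e+00] t 3.5833 w 1.0009348103165459
```

Call:
jog_arm:
  increments:
    - {"slide": [15,1.5,15],"roll": 0.003,"gripper": 1}
    - {"slide": [30,2.8,40],"roll": 0.003,"gripper": 1}
    - {"slide": [33,2.8,65],"roll": 0.003,"gripper": 1}
    - {"slide": [33.2,2.8,90],"roll": 0.003,"gripper": 1}
    - {"slide": [33.2,2.8,112],"roll": 0.003,"gripper": 1}
    - {"slide": [33.2,2.8,130],"roll": 0.003,"gripper": 1}
    - {"slide": [33.2,2.8,142],"roll": 0.003,"gripper": 1}
    - {"slide": [33.2,2.8,146.8],"roll": 0.003,"gripper": 1}
    - {"slide": [33.2,2.8,146.8],"roll": 0.003,"gripper": 1}
    - {"slide": [33.2,2.8,146.8],"roll": 0.003,"gripper": 1}

```text
clock: 4.42
position: [0.579, 0.2823, 0.0547]
ee_rot: [2.031, 2.397, 0.001]
force: [-0.4, 0.8, 0.0]
width: 1.002
```

```bash
python3 - <<'E'
from h import *
from cell import arm
s=arm.observe();plan(s,[.5788,.2812,.054],np.radians(9.4));print(s["force"])
E
```

```text
slide [-1.  -0.4  0.7] roll 0.001 cur yyaw deg 9.44 tilt [ 7.e-04  6.e-04 -1.e+00] t 4.4167 w 1.0022191464080517
[-0.3662667   0.76683051  0.01031788]
```

Aligned with the key, so I'll close with a moderate grip.

Call:
jog_arm:
  increments:
    - {"slide": [-1,0,0],"roll": 0,"gripper": 0.4}
    - {"slide": [-1,0,0],"roll": 0,"gripper": 0.25}
    - {"slide": [-1,0,0],"roll": 0,"gripper": 0.0}
    - {"slide": [-1,0,0],"roll": 0,"gripper": 0.0}
    - {"slide": [-1,0,0],"roll": 0,"gripper": 0.0}
    - {"slide": [-1,0,0],"roll": 0,"gripper": 0.0}
    - {"slide": [-1,0,0],"roll": 0,"gripper": 0.0}
    - {"slide": [-1,0,0],"roll": 0,"gripper": 0.0}
    - {"slide": [-1,0,0],"roll": 0,"gripper": 0.0}
    - {"slide": [-1,0,0],"roll": 0,"gripper": 0.0}
  newtons: 30

```text
clock: 5.25
position: [0.5787, 0.2809, 0.0539]
ee_rot: [-2.031, -2.397, 0.0]
force: [-0.4, -0.6, -0.6]
width: 0.322
```

```bash
python3 - <<'E'
from h import *
from cell import arm
s=arm.observe();plan(s,[.5788,.2812,.2],np.radians(9.4));print(s["position"],s["force"],s["ft_torque"],s["width"]*92)
E
```

```text
slide [ 3.000e-01  1.000e-01 -1.461e+02] roll 0.001 cur yyaw deg 9.44 tilt [-0.e+00 -1.e-04 -1.e+00] t 5.25 w 0.32226366828727165
[0.57873078 0.28092328 0.05387212] [-0.35341432 -0.56652731 -0.58424095] [-0.05431037 -0.11710341 -0.00722858] 29.648257482428992
```

Fingers are still closing (30 mm opening, bar is 12 mm). I'll give them another call.

Call:
jog_arm:
  increments:
    - {"slide": [0,0,0],"roll": 0,"gripper": 0}
    - {"slide": [0,0,0],"roll": 0,"gripper": 0}
    - {"slide": [0,0,0],"roll": 0,"gripper": 0}
    - {"slide": [0,0,0],"roll": 0,"gripper": 0.0}
    - {"slide": [0,0,0],"roll": 0,"gripper": 0.0}
    - {"slide": [0,0,0],"roll": 0,"gripper": 0.0}
    - {"slide": [0,0,0],"roll": 0,"gripper": 0.0}
    - {"slide": [0,0,0],"roll": 0,"gripper": 0.0}
    - {"slide": [0,0,0],"roll": 0,"gripper": 0.0}
    - {"slide": [0,0,0],"roll": 0,"gripper": 0.0}

```text
clock: 6.08
position: [0.5787, 0.2809, 0.0539]
ee_rot: [-2.031, -2.397, 0.0]
force: [-0.0, -0.0, -1.7]
width: 0.124
```

```bash
python3 - <<'E'
from h import *
from cell import arm
s=arm.observe();plan(s,[.5788,.2812,.2],np.radians(9.4));print(s["position"],s["force"],s["ft_torque"],s["width"]*92)
E
```

```text
slide [   0.2    0.2 -146.1] roll 0.001 cur yyaw deg 9.45 tilt [-1.e-04 -1.e-04 -1.e+00] t 6.0833 w 0.12380035942769052
[0.57865816 0.28092484 0.05386713] [-6.86042433e-03 -1.21153240e-03 -1.72625018e+00] [-0.0329795   0.00083011  0.00848269] 11.389633067347528
```

Call:
jog_arm:
  increments:
    - {"slide": [0,0,-5],"roll": 0,"gripper": 0}
    - {"slide": [0,0,-12],"roll": 0,"gripper": 0}
    - {"slide": [0,0,-20],"roll": 0,"gripper": 0}
    - {"slide": [0,0,-30],"roll": 0,"gripper": 0.0}
    - {"slide": [0,0,-42],"roll": 0,"gripper": 0.0}
    - {"slide": [0,0,-58],"roll": 0,"gripper": 0.0}
    - {"slide": [0,0,-74],"roll": 0,"gripper": 0.0}
    - {"slide": [0,0,-86],"roll": 0,"gripper": 0.0}
    - {"slide": [0,0,-90],"roll": 0,"gripper": 0.0}
    - {"slide": [0,0,-90],"roll": 0,"gripper": 0.0}

```text
clock: 6.92
position: [0.5794, 0.2814, 0.1457]
ee_rot: [2.03, 2.396, 0.004]
force: [0.4, -0.7, -0.8]
width: 0.126
```

```bash
python3 - <<'E'
from h import *
from cell import arm
s=arm.observe();plan(s,[.5302,-.1413,.15],np.radians(41));print(s["position"],s["force"],s["width"]*92,s["joints"].round(3))
im=arm.get_image("side");cv2.imwrite("pics/s2.png",im["frame"]);np.savez("s2.npz",**im)
E
```

```text
slide [-408.9 -117.9   -5. ] roll -0.551 cur yyaw deg 9.44 tilt [ 0.0024  0.0012 -1.    ] t 6.9167 w 0.1263988916112781
[0.57943513 0.28144848 0.14567088] [ 0.3891445  -0.66579868 -0.76109488] 11.628698028237585 [-0.18   0.601 -0.551  1.586  0.348  1.052 -0.661]
```

View pics/s2.png

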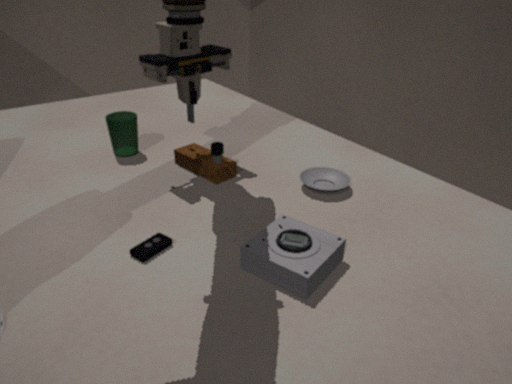

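Call:
jog_arm:
  increments:
    - {"slide": [-15,-4,-8],"roll": -0.05,"gripper": 0}
    - {"slide": [-42,-12,-14],"roll": -0.11,"gripper": 0}
    - {"slide": [-76,-22,-18],"roll": -0.17,"gripper": 0}
    - {"slide": [-112,-32,-18],"roll": -0.23,"gripper": 0}
    - {"slide": [-148,-43,-18],"roll": -0.29,"gripper": 0}
    - {"slide": [-184,-53,-18],"roll": -0.35,"gripper": 0}
    - {"slide": [-220,-63,-18],"roll": -0.41,"gripper": 0}
    - {"slide": [-256,-74,-18],"roll": -0.47,"gripper": 0}
    - {"slide": [-292,-84,-16],"roll": -0.53,"gripper": 0}
    - {"slide": [-328,-95,-14],"roll": -0.55,"gripper": 0}

```text
clock: 7.8
position: [0.5379, -0.0601, 0.157]
ee_rot: [-1.298, -2.86, 0.001]
force: [0.4, -0.1, -0.9]
width: 0.129
```

```bash
python3 - <<'E'
from h import *
from cell import arm
s=arm.observe();plan(s,[.5302,-.1413,.15],np.radians(41));print(s["position"],s["force"],s["width"]*92,s["joints"].round(3))
E
```

```text
slide [-56.1 -59.2   7. ] roll 0.003 cur yyaw deg 41.17 tilt [-1.2e-03  1.0e-04 -1.0e+00] t 7.8 w 0.1293932265693481
[ 0.53785562 -0.06009646  0.15700026] [ 0.41207158 -0.06060837 -0.87882716] 11.904176844380025 [ 0.527  0.469 -0.704  1.822  0.358  0.984  0.392]
```

Call:
jog_arm:
  increments:
    - {"slide": [-18,-20,3],"roll": 0.003,"gripper": 0}
    - {"slide": [-36,-39,7],"roll": 0.003,"gripper": 0}
    - {"slide": [-50,-53,15],"roll": 0.003,"gripper": 0}
    - {"slide": [-55,-58,25],"roll": 0.003,"gripper": 0}
    - {"slide": [-56.1,-59.2,33],"roll": 0.003,"gripper": 0}
    - {"slide": [-56.1,-59.2,38],"roll": 0.003,"gripper": 0}
    - {"slide": [-56.1,-59.2,40],"roll": 0.003,"gripper": 0}
    - {"slide": [-56.1,-59.2,40],"roll": 0.003,"gripper": 0}
    - {"slide": [-56.1,-59.2,40],"roll": 0.003,"gripper": 0}
    - {"slide": [-56.1,-59.2,40],"roll": 0.003,"gripper": 0}

```text
clock: 8.63
position: [0.5314, -0.1383, 0.1184]
ee_rot: [1.305, 2.857, 0.001]
force: [0.1, -0.9, -0.1]
width: 0.126
```

```bash
python3 - <<'E'
from h import *
from cell import arm
s=arm.observe();plan(s,[.5302,-.1413,.115],np.radians(41));print(s["position"],s["force"],s["width"]*92)
out=[]
for n,b in (("side",(230,160,360,300)),("scene",(140,140,250,240))):
    im=arm.get_image(n);np.savez(n+"3.npz",**im);a,c,d,e=b
    cv2.imwrite(f"pics/{n}3.png",cv2.resize(im["frame"][c:e,a:d],None,fx=4,fy=4,interpolation=cv2.INTER_CUBIC))
E
```

```text
slide [-1.5 -2.9  3.4] roll -0.002 cur yyaw deg 40.88 tilt [ 8.e-04  1.e-04 -1.e+00] t 8.6333 w 0.12628924339345993
[ 0.53144355 -0.13826116  0.11837024] [ 0.06868748 -0.93915414 -0.06836953] 11.618610392198313
```

View pics/side3.png

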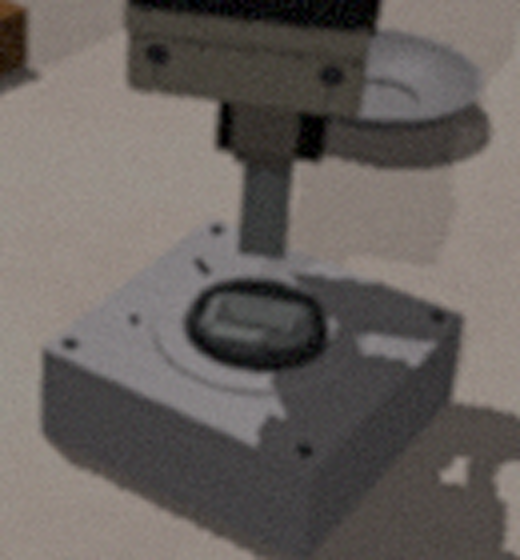

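View pics/scene3.png

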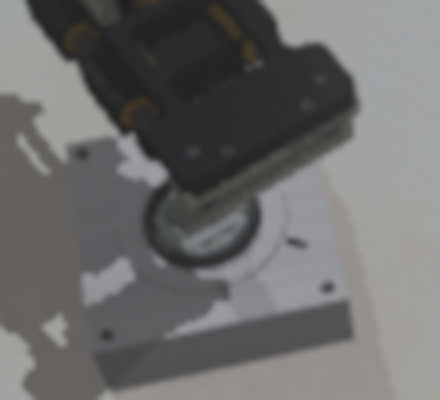

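```bash
python3 - <<'E'
from h import *
im=dict(np.load("side3.npz"));K=im["intrinsics"]
def pr(X):
    P=im["R"]@np.array(X)+im["t"];p=K@P/P[2];return (p[:2]-[230,160])*4
print("foot",pr([.5314,-.1383,.0744]),"lock",pr([.5302,-.1413,.05]))
E
```

```text
foot [260.44956355 250.27542043] lock [259.05037669 307.26653565]
```

```bash
python3 - <<'E'
from h import *
from cell import arm
s=arm.observe();plan(s,[.530,-.142,.084],np.radians(41))
E
```

```text
slide [-1.5 -3.1 34.4] roll -0.003 cur yyaw deg 40.84 tilt [ 7.e-04 -2.e-04 -1.e+00] t 8.7333 w 0.12704965451911177
```

Call:
jog_arm:
  increments:
    - {"slide": [-1,-2,2],"roll": 0,"gripper": 0}
    - {"slide": [-1.5,-3,5],"roll": 0,"gripper": 0}
    - {"slide": [-1.5,-3,10],"roll": 0,"gripper": 0}
    - {"slide": [-1.5,-3,15],"roll": 0,"gripper": 0}
    - {"slide": [-1.5,-3,20],"roll": 0,"gripper": 0}
    - {"slide": [-1.5,-3,25],"roll": 0,"gripper": 0}
    - {"slide": [-1.5,-3,30],"roll": 0,"gripper": 0}
    - {"slide": [-1.5,-3,34],"roll": 0,"gripper": 0}
    - {"slide": [-1.5,-3,34],"roll": 0,"gripper": 0}
    - {"slide": [-1.5,-3,34],"roll": 0,"gripper": 0}

```text
clock: 9.57
position: [0.5295, -0.1423, 0.0836]
ee_rot: [-1.308, -2.856, 0.0]
force: [0.7, -0.6, -0.9]
width: 0.131
```

```bash
python3 - <<'E'
from h import *
from cell import arm
s=arm.observe();plan(s,[.530,-.142,.06],np.radians(41));print(s["position"],s["force"],s["ft_torque"])
E
```

```text
slide [-0.1  0.6 23.6] roll -0.004 cur yyaw deg 40.8 tilt [-5.e-04  2.e-04 -1.e+00] t 9.5667 w 0.1309974792146803
[ 0.52951123 -0.14233647  0.08364493] [ 0.65631656 -0.61070561 -0.87606509] [ 0.04914293 -0.16427244 -0.00471503]
```

Call:
jog_arm:
  increments:
    - {"slide": [0,0.5,2],"roll": 0,"gripper": 0}
    - {"slide": [0,0.5,4],"roll": 0,"gripper": 0}
    - {"slide": [0,0.5,6],"roll": 0,"gripper": 0}
    - {"slide": [0,0.5,8],"roll": 0,"gripper": 0}
    - {"slide": [0,0.5,10],"roll": 0,"gripper": 0}
    - {"slide": [0,0.5,12],"roll": 0,"gripper": 0}
    - {"slide": [0,0.5,14],"roll": 0,"gripper": 0}
    - {"slide": [0,0.5,16],"roll": 0,"gripper": 0}
    - {"slide": [0,0.5,18],"roll": 0,"gripper": 0}
    - {"slide": [0,0.5,19],"roll": 0,"gripper": 0}

```text
clock: 10.4
position: [0.5299, -0.1422, 0.0646]
ee_rot: [-1.308, -2.856, 0.0]
force: [-0.8, -0.7, 0.3]
width: 0.128
```

```bash
python3 - <<'E'
from h import *
from cell import arm
s=arm.observe();plan(s,[.530,-.142,.06],np.radians(41));print(s["position"],s["force"],s["ft_torque"])
E
```

```text
slide [0.1 0.2 4.6] roll -0.004 cur yyaw deg 40.79 tilt [-3.e-04  0.e+00 -1.e+00] t 10.4 w 0.12770904510130013
[ 0.52987798 -0.14217859  0.06459441] [-0.7737147  -0.73986239  0.33919632] [-0.27794277  0.18440782  0.00665956]
```

Blade went in without force. Last few millimetres until the floor pushes back.

Call:
jog_arm:
  increments:
    - {"slide": [0,0,1],"roll": 0,"gripper": 0}
    - {"slide": [0,0,2],"roll": 0,"gripper": 0}
    - {"slide": [0,0,3],"roll": 0,"gripper": 0}
    - {"slide": [0,0,3.5],"roll": 0,"gripper": 0}
    - {"slide": [0,0,4],"roll": 0,"gripper": 0}
    - {"slide": [0,0,4.5],"roll": 0,"gripper": 0}
    - {"slide": [0,0,4.5],"roll": 0,"gripper": 0}
    - {"slide": [0,0,4.5],"roll": 0,"gripper": 0}
    - {"slide": [0,0,4.5],"roll": 0,"gripper": 0}
    - {"slide": [0,0,4.5],"roll": 0,"gripper": 0}

```text
clock: 11.23
position: [0.53, -0.1422, 0.0604]
ee_rot: [-1.308, -2.856, 0.0]
force: [-2.1, -1.7, -0.9]
width: 0.126
```

```bash
python3 - <<'E'
from h import *
from cell import arm
s=arm.observe();plan(s,[.530,-.142,.06],np.radians(41));print(s["position"],s["force"],s["ft_torque"])
E
```

```text
slide [0.1 0.2 0.4] roll -0.004 cur yyaw deg 40.78 tilt [-1.e-04 -1.e-04 -1.e+00] t 11.2333 w 0.12649128909998872
[ 0.5299522  -0.14222169  0.06035731] [-2.06794455 -1.66746666 -0.88604902] [-0.39449193  0.16012802 -0.00217618]
```

Call:
jog_arm:
  increments:
    - {"slide": [0,-0.7,0.6],"roll": 0,"gripper": 0}
    - {"slide": [0,-0.7,1.2],"roll": 0,"gripper": 0}
    - {"slide": [0,-0.7,1.2],"roll": 0,"gripper": 0}
    - {"slide": [0,-0.7,1.2],"roll": 0.06,"gripper": 0}
    - {"slide": [0,-0.7,1.0],"roll": 0.12,"gripper": 0}
    - {"slide": [0,-0.7,1.0],"roll": 0.18,"gripper": 0}
    - {"slide": [0,-0.7,1.0],"roll": 0.24,"gripper": 0}
    - {"slide": [0,-0.7,1.0],"roll": 0.3,"gripper": 0}
    - {"slide": [0,-0.7,1.0],"roll": 0.36,"gripper": 0}
    - {"slide": [0,-0.7,1.0],"roll": 0.42,"gripper": 0}
  newtons: 40

```text
clock: 12.07
position: [0.5294, -0.1427, 0.0597]
ee_rot: [1.878, 2.518, -0.001]
force: [-3.5, -0.5, 5.0]
width: 0.126
```

```bash
python3 - <<'E'
from h import *
from cell import arm
s=arm.observe();plan(s,[.530,-.142,.06],np.radians(41));print(s["position"],s["force"],s["ft_torque"])
E
```

```text
slide [ 0.5  0.8 -0.3] roll -0.426 cur yyaw deg 16.57 tilt [-1.e-04 -4.e-04 -1.e+00] t 12.0667 w 0.1259393037560414
[ 0.529369   -0.14267561  0.0597394 ] [-3.49711582 -0.53265524  4.97831045] [-0.40077083  0.67475457  0.05678116]
```

Call:
jog_arm:
  increments:
    - {"slide": [0,-0.4,0],"roll": 0.06,"gripper": 0}
    - {"slide": [0,-0.4,0],"roll": 0.12,"gripper": 0}
    - {"slide": [0,-0.4,0],"roll": 0.18,"gripper": 0}
    - {"slide": [0,-0.4,0],"roll": 0.24,"gripper": 0}
    - {"slide": [0,-0.4,0],"roll": 0.3,"gripper": 0}
    - {"slide": [0,-0.4,0],"roll": 0.36,"gripper": 0}
    - {"slide": [0,-0.4,0],"roll": 0.42,"gripper": 0}
    - {"slide": [0,-0.4,0],"roll": 0.48,"gripper": 0}
    - {"slide": [0,-0.4,0],"roll": 0.54,"gripper": 0}
    - {"slide": [0,-0.4,0],"roll": 0.58,"gripper": 0}

```text
clock: 12.9
position: [0.5287, -0.1427, 0.0597]
ee_rot: [-2.52, -1.876, 0.001]
force: [-4.1, -0.1, 5.2]
width: 0.126
```

```bash
python3 - <<'E'
from h import *
from cell import arm
s=arm.observe();plan(s,[.530,-.142,.06],np.radians(41));print(s["position"],s["force"],s["ft_torque"])
E
```

```text
slide [ 1.   1.  -0.3] roll -1.007 cur yyaw deg -16.68 tilt [-5.e-04 -3.e-04 -1.e+00] t 12.9 w 0.12611531330904677
[ 0.5287416  -0.14271282  0.05971204] [-4.14178244 -0.13381674  5.21303834] [-0.26491111  0.83636526  0.06297455]
```

Call:
jog_arm:
  increments:
    - {"slide": [0,0,0],"roll": 0.03,"gripper": 0}
    - {"slide": [0,0,0],"roll": 0.06,"gripper": 0}
    - {"slide": [0,0,0],"roll": 0.09,"gripper": 0}
    - {"slide": [0,0,0],"roll": 0.12,"gripper": 0}
    - {"slide": [0,0,0],"roll": 0.14,"gripper": 0}
    - {"slide": [0,0,0],"roll": 0.16,"gripper": 0}
    - {"slide": [0,0,0],"roll": 0.18,"gripper": 0}
    - {"slide": [0,0,0],"roll": 0.2,"gripper": 0}
    - {"slide": [0,0,0],"roll": 0.2,"gripper": 0}
    - {"slide": [0,0,0],"roll": 0.2,"gripper": 0}

```text
clock: 13.73
position: [0.5287, -0.1426, 0.0597]
ee_rot: [-2.692, -1.619, 0.001]
force: [-4.7, -1.2, 5.4]
width: 0.126
```

```bash
python3 - <<'E'
from h import *
from cell import arm
s=arm.observe();plan(s,[.530,-.142,.06],np.radians(41));print(s["position"],s["force"],s["ft_torque"])
E
```

```text
slide [ 1.1  0.8 -0.3] roll -1.203 cur yyaw deg -27.94 tilt [-6.e-04 -3.e-04 -1.e+00] t 13.7333 w 0.12637578156241952
[ 0.52872429 -0.14260149  0.05972081] [-4.7051068  -1.15653195  5.39560351] [-0.32369913  0.94391362  0.15655367]
```

Call:
jog_arm:
  increments:
    - {"slide": [0,0,0],"roll": 0.02,"gripper": 0}
    - {"slide": [0,0,0],"roll": 0.04,"gripper": 0}
    - {"slide": [0,0,0],"roll": 0.06,"gripper": 0}
    - {"slide": [0,0,0],"roll": 0.08,"gripper": 0}
    - {"slide": [0,0,0],"roll": 0.08,"gripper": 0}
    - {"slide": [0,0,0],"roll": 0.08,"gripper": 0}
    - {"slide": [0,0,0],"roll": 0.08,"gripper": 0}
    - {"slide": [0,0,0],"roll": 0.08,"gripper": 0}
    - {"slide": [0,0,0],"roll": 0.08,"gripper": 0}
    - {"slide": [0,0,0],"roll": 0.08,"gripper": 0}

```text
clock: 14.57
position: [0.5288, -0.1425, 0.0597]
ee_rot: [2.754, 1.512, -0.001]
force: [-4.4, -1.7, 5.5]
width: 0.127
```

```bash
python3 - <<'E'
from h import *
from cell import arm
s=arm.observe();plan(s,[.530,-.142,.06],np.radians(41));print(s["position"],s["force"],s["ft_torque"])
E
```

```text
slide [ 1.1  0.7 -0.3] roll -1.282 cur yyaw deg -32.45 tilt [-5.e-04 -4.e-04 -1.e+00] t 14.5667 w 0.12729816622108595
[ 0.52879888 -0.14249845  0.05972839] [-4.42884522 -1.66314359  5.45262461] [-0.3383087   0.92399236  0.67467857]
```

Torque has risen to 0.67 N m, so the cylinder is at its hard stop. I'll relax the load, then open.

Call:
jog_arm:
  increments:
    - {"slide": [0,0,0],"roll": -0.04,"gripper": 0}
    - {"slide": [0,0,-0.4],"roll": -0.08,"gripper": 0}
    - {"slide": [0,0,-0.4],"roll": -0.08,"gripper": 0}
    - {"slide": [0,0,-0.4],"roll": -0.08,"gripper": 0.2}
    - {"slide": [0,0,-0.4],"roll": -0.08,"gripper": 0.3}
    - {"slide": [0,0,-0.4],"roll": -0.08,"gripper": 0.5}
    - {"slide": [0,0,-0.4],"roll": -0.08,"gripper": 0.6}
    - {"slide": [0,0,-0.4],"roll": -0.08,"gripper": 0.6}
    - {"slide": [0,0,-0.4],"roll": -0.08,"gripper": 0.6}
    - {"slide": [0,0,-0.4],"roll": -0.08,"gripper": 0.6}

```text
clock: 15.4
position: [0.5292, -0.1427, 0.0598]
ee_rot: [2.692, 1.619, 0.0]
force: [-0.5, -0.1, 0.8]
width: 0.577
```

```bash
python3 - <<'E'
from h import *
from cell import arm
s=arm.observe();plan(s,[.530,-.142,.06],np.radians(41));print(s["position"],s["force"],s["ft_torque"],s["width"]*92)
E
```

```text
slide [ 1.   0.4 -0.2] roll -1.204 cur yyaw deg -27.97 tilt [ 1.e-04 -0.e+00 -1.e+00] t 15.4 w 0.5774804244672891
[ 0.52918929 -0.14268253  0.05983617] [-0.48438329 -0.08661123  0.76107867] [-0.03704791 -0.06019365  0.03314456] 53.128199050990595
```

Open to 53 mm and force-free. Now straight up.

Call:
jog_arm:
  increments:
    - {"slide": [0,0,-4],"roll": 0,"gripper": 0.7}
    - {"slide": [0,0,-14],"roll": 0,"gripper": 0.7}
    - {"slide": [0,0,-30],"roll": 0,"gripper": 0.7}
    - {"slide": [0,0,-52],"roll": 0,"gripper": 0.7}
    - {"slide": [0,0,-76],"roll": 0,"gripper": 0.7}
    - {"slide": [0,0,-100],"roll": 0,"gripper": 0.7}
    - {"slide": [-20,0,-124],"roll": 0,"gripper": 0.7}
    - {"slide": [-35,0,-140],"roll": 0,"gripper": 0.7}
    - {"slide": [-40,0,-150],"roll": 0,"gripper": 0.7}
    - {"slide": [-40,0,-150],"roll": 0,"gripper": 0.7}

```text
clock: 16.23
position: [0.511, -0.1797, 0.2125]
ee_rot: [2.692, 1.613, 0.004]
force: [0.0, 0.5, 0.1]
width: 0.7
```

```bash
python3 - <<'E'
from h import *
from cell import arm
print(arm.observe()["force"])
wrist(arm,"w4")
im=arm.get_image("side");cv2.imwrite("pics/side4.png",im["frame"])
E
```

```text
[0.02246445 0.51312407 0.10464581]
pos [ 0.51096129 -0.17967329  0.21253145] clock 16.2333
```

View pics/w4.png

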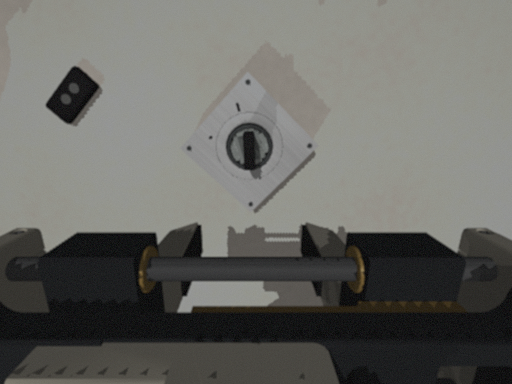

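View pics/side4.png

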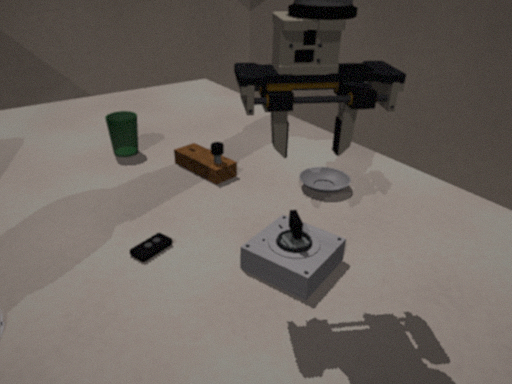

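The key stands upright in the ring at (249,150) in the wrist view. The round key is still in the stand at (217,149) in the side view. Next I'll check the cylinder angle and the key height.

```bash
python3 - <<'E'
from h import *
im=dict(np.load("w4.npz"));g=cv2.cvtColor(im["frame"],cv2.COLOR_BGR2GRAY)
K=im["intrinsics"];c0=np.array([.53,-.142]);N=320;m=.00025
j,i=np.mgrid[:N,:N];X=np.stack([c0[0]+(j-N/2)*m,c0[1]+(i-N/2)*m,np.full(i.shape,.05)],-1)
P=X@im["Rw"].T+im["tw"]
r=cv2.remap(g,(P[...,0]/P[...,2]*K[0,0]+K[0,2]).astype(np.float32),(P[...,1]/P[...,2]*K[1,1]+K[1,2]).astype(np.float32),cv2.INTER_CUBIC)
cv2.imwrite("pics/w4r.png",cv2.resize(cv2.normalize(r,None,0,255,cv2.NORM_MINMAX),None,fx=1.8,fy=1.8))
d=im["depth"];v,u=np.mgrid[:384,:512];Pc=np.stack([(u-K[0,2])/K[0,0]*d,(v-K[1,2])/K[1,1]*d,d],-1);W=(Pc-im["tw"])@im["Rw"]
s=(W[...,2]>.08)&(W[...,2]<.11)&(v>110)&(v<190)&(u>220)&(u<280);t=W[s]
print(len(t),t.mean(0),np.percentile(t[:,2],[5,50,95]),cv2.minAreaRect(t[:,:2].astype(np.float32)))
p=cv2.PCACompute(t[:,:2].astype(np.float32),None)[1][0];print(np.degrees(np.arctan2(p[1],p[0]))%180)
E
```

```text
440 [ 0.53023539 -0.14202279  0.09048236] [0.0890472 0.0906282 0.0917724] ((0.5299453735351562, -0.1425817757844925), (0.03975324332714081, 0.01197968702763319), 63.953468322753906)
64.34474
```

View pics/w4r.png

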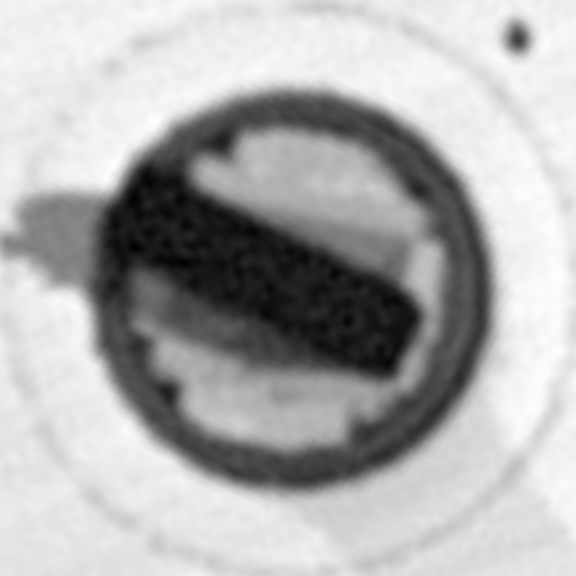

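```bash
python3 - <<'E'
from cell import arm
s=arm.observe();print(s["clock"],abs(s["dq"]).max());print(arm.sign_off())
E
```

```text
16.3333 0.021938025402031717
the job is handed in; nothing more can be done
None
```

I took the bar-headed key out of the stand, pushed it fully down into the switch, turned it clockwise to the hard stop and left it standing there. I handed the job in at about 16.3 s; no verdict is reported.

- **Insertion:** the blade went in without noticeable force, and the floor pushed back with about 5 N before I turned.
- **Turn:** the gripper turned 1.28 rad in all. The torque rose from 0.06 to 0.67 N m at the end, which I took as the hard stop. I then eased back 0.08 rad before opening.
- **Key at the end:** it stands upright within 1 mm of the turning axis. Its head centre is about 25.5 mm above the mouth.
- **Cylinder at the end:** I can't read the joint directly. The slot's direction in the wrist view changed from about 131° to about 77°, or 0.95 rad. Added to a start of 0–0.2 rad, that agrees with the stop at 1.05.
- **Round key:** it looks unmoved in its pocket in the last side view. I checked that by eye and did not measure it.
- **Disagreement between checks:** early on, the scene and side cameras put the switch about 1 cm apart. I had assumed its black ring was at mouth height, and it fits about 7 mm lower. With that corrected, the wrist view and the box screws agreed to about 1 mm, and I used that position.

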